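Line up gem boxes and hold the reflector leaf at its mark

TASK

Line up the three round gem boxes in an even row on the viewing stand's card, standing upright, one centred in each of the three printed rings, let go of them, and only then take the bow handle of the hinged reflector leaf, swing the leaf up until it is in line with the dark setting arm beside it, and finish there, still holding the leaf steady at that angle, since it falls back if let go. Leave the setting arm as it is set and the other things on the bench where they are, and keep the row in order.

Things in the scene. Friction and masses are not known exactly. Their poses are not given: they have to be found in the camera images.
- gem_1_centre (a point): centre (half-way up, 10 mm above its underside) of one of three identical round gem boxes with clear lids, upright plain cylinder 44 mm in diameter, 20 mm high, 30 to 55 g, loose on the bench; may be gripped across its diameter or pushed
- gem_2_centre (a point): centre (half-way up, 10 mm above its underside) of one of three identical round gem boxes with clear lids, upright plain cylinder 44 mm in diameter, 20 mm high, 30 to 55 g, loose on the bench; may be gripped across its diameter or pushed
- gem_3_centre (a point): centre (half-way up, 10 mm above its underside) of one of three identical round gem boxes with clear lids, upright plain cylinder 44 mm in diameter, 20 mm high, 30 to 55 g, loose on the bench; may be gripped across its diameter or pushed
- ring_a (a point): centre of one of three printed rings, the one nearest the robot (52 mm in diameter, 55 mm apart in a straight row) on the paper-thin card in front of the viewing stand, at bench level: a box slides onto the card without a step. x along the row, away from the robot; y square to the row, away from the stand's hinge; z up
- ring_b (a point): centre of one of three printed rings, the one in the middle (52 mm in diameter, 55 mm apart in a straight row) on the paper-thin card in front of the viewing stand, at bench level: a box slides onto the card without a step. x along the row, away from the robot; y square to the row, away from the stand's hinge; z up
- ring_c (a point): centre of one of three printed rings, the one farthest from the robot (52 mm in diameter, 55 mm apart in a straight row) on the paper-thin card in front of the viewing stand, at bench level: a box slides onto the card without a step. x along the row, away from the robot; y square to the row, away from the stand's hinge; z up
- hinge (a point): middle of the hinge axis of the fixed viewing stand, 55 mm above the bench and 70 mm from the row of rings. x along the hinge (parallel to the row, away from the robot), y from hinge towards the rings, z up. The stand is screwed to the bench; its cheeks are 150 mm apart and 66 mm high
- leaf (a joint): angle of the reflector leaf, a thin aluminium flap 134 mm wide along the hinge, its edge 70 mm from the hinge axis, 150 to 310 g. 0: it lies level on a rubber stop and points away from the rings (hinge frame -y); grows as it is swung up, 1.57 would be upright (stop at 1.4). The hinge is free: the leaf falls back when let go
- handle (a point): middle of the leaf's bow handle: a round steel bar 10 mm thick, 74 mm clear between its legs, parallel to the hinge axis, 110 mm from it in the plane of the leaf, beyond the free edge (30 mm or more clear between bar and leaf). At leaf angle t it lies at (0, -0.110 cos t, 0.110 sin t) m in the hinge frame. The bar can turn between gripping fingers. y axis: along the leaf towards the hinge
- setting_arm (a joint): angle of the setting arm, measured as the leaf's angle is: the dark pointer with a black knob on the same hinge axis, beside the leaf on the side nearest the robot, in front of the quadrant scale. It is clamped stiffly, at another angle each time (0.6 to 1.0), and marks the angle for the leaf
- setting_tip (a point): tip of the setting arm, 96 mm from the hinge axis, 89 mm from the middle of the leaf towards the robot. y axis: along the arm towards the hinge axis
- handpiece_mid (a point): bystander: facetting handpiece, a lying metal barrel with two collars, 41x115x41 mm; its centre, 20 mm up
- film_can_mid (a point): bystander: black canister standing upright, 34 mm in diameter, 51 mm high; its centre, 25 mm up
- whetstone_mid (a point): bystander: two-layer whetstone lying flat, 34x90x21 mm; its centre, 10 mm up
- loupe_mid (a point): bystander: small folding metal loupe lying flat, 25x47x17 mm; its centre, 8 mm up
Things that resemble listed ones, but are neither listed nor needed, are in the scene too. Leave any yellow look-alike of the part that bears gem_3_centre alone.

How it is judged (in metres and radians):
On the way, in this order (a step that is already met when the one before it is completed fails the run):
1. the three boxes stand upright, one in each ring, released, the leaf still down (horizontal distance between any of gem_1_centre, gem_2_centre, gem_3_centre and ring_a below 0.008 m and horizontal distance between any of gem_1_centre, gem_2_centre, gem_3_centre and ring_b below 0.008 m and horizontal distance between any of gem_1_centre, gem_2_centre, gem_3_centre and ring_c below 0.008 m and height (world z) of each of gem_1_centre, gem_2_centre, gem_3_centre below 0.015 m and angle between each of gem_1_centre, gem_2_centre, gem_3_centre's own z axis and vertical below 0.15 rad and contact force between the fingers and gem_1 below 0.1 N and contact force between the fingers and gem_2 below 0.1 N and contact force between the fingers and gem_3 below 0.1 N and value of joint leaf below 0.2 rad), for 0.2 s.
2. the leaf is swung up in line with the setting arm and held by the gripper (angle between the y axis of handle and the y axis of setting_tip, either way round below 0.07 rad and value of joint leaf above 0.35 rad and velocity of joint leaf between -0.1 and 0.1 rad/s and contact force between the fingers and leaf above 0.3 N), for 0.2 s.
At the end, for the whole second after the job is handed in: In each ring stands a gem box, upright on the bench, its centre within 8 mm of the ring's centre, touched by neither fingers nor leaf; the leaf stands within 0.07 rad (4 degrees) of the setting arm's angle, at rest, borne by the gripper's fingers alone, and is held so through the last second (all of step 2 and horizontal distance between any of gem_1_centre, gem_2_centre, gem_3_centre and ring_a below 0.008 m and horizontal distance between any of gem_1_centre, gem_2_centre, gem_3_centre and ring_b below 0.008 m and horizontal distance between any of gem_1_centre, gem_2_centre, gem_3_centre and ring_c below 0.008 m and height (world z) of each of gem_1_centre, gem_2_centre, gem_3_centre below 0.015 m and angle between each of gem_1_centre, gem_2_centre, gem_3_centre's own z axis and vertical below 0.15 rad and contact force between each of the fingers, leaf and gem_1 below 0.1 N and contact force between each of the fingers, leaf and gem_2 below 0.1 N and contact force between each of the fingers, leaf and gem_3 below 0.1 N and contact force between leaf and handpiece below 0.1 N and contact force between leaf and film_can below 0.1 N and contact force between leaf and whetstone below 0.1 N and contact force between leaf and loupe below 0.1 N); the arm keeps its last pose, push and grip.
It fails at once if a bystander (handpiece, canister, whetstone, loupe) is moved more than 30 mm (distance of any of handpiece_mid, film_can_mid, whetstone_mid, loupe_mid from where it was at the start of the episode above 0.03 m).
It fails at once if the setting arm is pushed from its angle (its tip by more than 6 mm) (distance of setting_tip from where it was at the start of the episode above 0.006 m).
It also fails if it takes over 72 s, if anything falls off the work surface, if the arm or the gripper's body presses on something with over 40 N, if the wrist force passes 120 N, or if a joint passes its speed limit or range.

ROBOT

A 6-joint arm with a two-finger parallel gripper is mounted at the origin on a cart in front of the work surface, level with it; the furniture and walls round the work are solid. World frame = base frame: x ahead of the robot, y to its left, z up, the work surface at z = 0. Lengths are in m, angles in degrees, forces in N, time in s.
With the tool pointing down it reaches from about 0.35 to 0.875 m from the base axis. Payload 4.2 kg.
Tool frame: the origin (TCP) lies midway between the tips of the shut fingers; the grasp point (between the pads) lies r.pinch_z behind it (r.pinch_z is the distance from the TCP to the grasp point, in m); z points along the fingers, y is the direction in which the jaws open and shut (so a half turn about z gives the same grasp; the last joint's range is limited). The gripper opens to 87 mm and grips with 3 to 60 N. Pads are 19 mm wide; open, the fingers measure 117 mm over their backs; the gripper's body (75 mm by 190 mm) begins 51 mm behind the grasp point.
Start: joints at [83.801, 22.042, 0.453, 0, -68.411, -14.817], TCP at [0.224, 0.583, 0.223] pointing down, gripper open.
Joint ranges: [-179.83, 179.83], [-69.29, 118.12], [-61.27, 80.66], [-181.25, 117.63], [-171.15, -9.14], [-177.46, 177.46]. Speed limits (degrees/s): [159.86, 159.86, 180, 180, 180, 180].

INTERFACE

Orientations are given as a 3x3 rotation matrix whose columns are the frame's x, y, z axes.
In Python, from station import r gives the robot as it stands. The module is installed in compiled form; this text tells all that it offers.
- The arm moves only by the tool play_rows, never from a script. Its argument "deltas" is a list of rows, each a list of 7 numbers: the shift along the tool's x, y, z in units of 25 mm (1.0 is 25 mm), then the turn, a rotation vector about the tool's x, y, z in units of 5 degrees (1.0 is 5 degrees), then the finger opening in mm, from 0 to 87. In form: [[tx, ty, tz, wx, wy, wz, fingers], ...]. A call has 1 to 12 rows; each row is the pose to reach, as a shift and turn from the pose commanded when the call began, along the tool's axes at that moment; what a row does not reach only later rows make up. A row lasts 1/10 s, in which the tool goes at most 50 mm and 8.59 degrees, less where a joint would pass 70% of its speed; a pose out of reach is approached as far as the arm can. A call with a gripper value outside its range is refused whole. The fingers move at their own pace and stop on an object; the grip force is fixed at half the most. Time passes only in rows, so rows that repeat a pose let the fingers close. It gives the time, the measured TCP pose, the force and the opening at its end, in the units of the state.
- r.sense(): the state, without advancing time (a new reading comes with each control period).
- r.capture(name): name is "side" or "top"; returns a dict with "pixels" (384x512x3 uint8, red, green, blue), "camera_matrix" (3x3 intrinsics, pixels), "R" (3x3) and "t" (3): a world point X has camera coordinates R X + t. Camera axes: x right, y down, z forward; pixel columns grow to the right and rows downward; lengths in m; the calibration is good to about 2 mm. A picture is of the moment at which its call begins. There is no depth.
- r.finish_job(): hands the job in, once; it reports no verdict.
Trained networks look in the newest picture that a camera, given by its name, has taken for a name from the list of things; names that differ only in an ending like _2 or _b are one class to them, and where a whole thing is asked for, a point or a joint stands for the part that bears it (a point fixed in the world has none). Each returns a list of dicts, best first, with "score" (0 to 1); they miss things now and then, are a little off and sometimes report something else, mostly with a low value. They report only what shows in the picture. A call takes as long as a camera call. They do not tell look-alikes from the thing itself.
- r.spot_in(camera, target): "centre" ([x, y, z] in m, in world coordinates, good to about 4 mm: the middle of the surface that is visible of it).
- r.cut_out(camera, target): "region" (384x512 bool, what is visible of it).
The state is a dict: "time_s": time; "joints": joint angles; "joint_velocities": joint speeds; "effort": joint torques, N m; "tcp_pos": TCP position; "ee_rot": TCP orientation; "wrist_force": force on the tool from outside, world axes, zero at the start; "moment": the same for the moment, N m; "gripper_width": opening from 0.0 (shut) to 1.0 (fully open).
Only numpy, scipy, OpenCV 4.12 (cv2) and the standard library are available. Lean on these libraries where they do the work, as an engineer would, in place of code of your own. Each camera call takes 0.05 s, during which the arm holds its last target.

## Working session

There is one attempt and no reset: what is moved stays moved. The work goes in short steps, Python scripts to look and compute and a tool call to move; the robot and the scene stay as the last step left them, time stands still between calls to the robot, and variables do not carry over. Pictures are saved under pics/ and viewed, and the job is handed in when it is done.

Besides the shell and the picture viewer there is one more tool, called after "Request:" as name([rows], argument=value, ...), one row to a line, values as JSON. play_rows: Moves the arm, as the interface text tells. Its arguments: {"type":"object","properties":{"deltas":{"type":"array","items":{"type":"array","items":{"type":"number"}}}},"required":["deltas"]}

```bash
mkdir -p pics; ls
cat > h.py <<'E'
import numpy as np, cv2
from station import r
def shot(cam,name):
    c=r.capture(cam); cv2.imwrite('pics/'+name+'.png',c['pixels'][:,:,::-1]); return c
def proj(c,X):
    p=c['camera_matrix']@(np.asarray(c['R'])@np.asarray(X)+np.asarray(c['t'])); return p[:2]/p[2]
def onplane(c,uv,z):
    R=np.asarray(c['R']);t=np.asarray(c['t'])
    d=R.T@np.linalg.inv(c['camera_matrix'])@np.array([uv[0],uv[1],1.]); o=-R.T@t
    return o+d*(z-o[2])/d[2]
E
python3 - <<'E'
from h import *
s=r.sense();print({k:np.round(v,3).tolist() for k,v in s.items()}, r.pinch_z)
for cam in('top','side'):
    c=shot(cam,cam+'0'); np.savez('/tmp/%s.npz'%cam,**c)
    print(cam,np.round(-c['R'].T@c['t'],3),np.round(c['R'],2).tolist(),c['camera_matrix'][0,0])
    for n in ['gem_1_centre','leaf','handle','setting_arm','setting_tip','handpiece_mid','film_can_mid','whetstone_mid','loupe_mid','ring_a','hinge']:
        try: print(n,[(np.round(d['centre'],3).tolist(),round(d['score'],2)) for d in r.spot_in(cam,n)])
        except Exception as e: print(n,e)
E
```

```text
pics
{'time_s': 0.0, 'joints': [83.8, 22.091, 0.38, -0.03, -68.411, -14.817], 'joint_velocities': [-0.023, 0.016, -0.033, -0.006, 0.164, -0.012], 'effort': [0.001, -39.066, 18.741, 4.22, 0.011, -0.0], 'tcp_pos': [0.224, 0.583, 0.221], 'ee_rot': [[0.933, -0.359, -0.001], [-0.359, -0.933, -0.002], [0.0, 0.002, -1.0]], 'wrist_force': [0.38, 0.383, -1.0], 'moment': [0.068, 0.061, 0.043], 'gripper_width': 1.002} 0.0187
top [ 0.142 -0.005  1.707] [[0.01, -1.0, -0.0], [-0.97, -0.01, -0.22], [0.22, 0.01, -0.97]] 491.62819157499763
gem_1_centre []
leaf [([0.468, -0.222, 0.055], 0.61)]
handle [([0.464, -0.223, 0.056], 0.96)]
setting_arm [([0.386, -0.174, 0.073], 0.59), ([0.624, -0.276, 0.02], 0.51)]
setting_tip []
handpiece_mid [([0.605, 0.086, 0.025], 0.58)]
film_can_mid [([0.607, 0.085, 0.024], 0.73), ([0.428, 0.362, 0.05], 0.55)]
whetstone_mid [([0.622, -0.276, 0.019], 0.67)]
loupe_mid []
ring_a [([0.476, -0.174, 0.013], 0.67), ([0.467, -0.225, 0.056], 0.64)]
hinge [([0.476, -0.173, 0.008], 0.87)]
side [ 0.013 -0.736  0.839] [[0.81, -0.58, -0.01], [-0.4, -0.54, -0.74], [0.43, 0.61, -0.67]] 424.83925136012255
gem_1_centre [([0.434, 0.122, 0.018], 0.64)]
leaf [([0.467, -0.229, 0.06], 0.57)]
handle [([0.466, -0.226, 0.06], 0.92), ([0.464, -0.2, 0.055], 0.24)]
setting_arm [([0.38, -0.174, 0.065], 0.59)]
setting_tip [([0.38, -0.174, 0.067], 0.52)]
handpiece_mid [([0.602, 0.086, 0.026], 0.53)]
film_can_mid [([0.419, 0.359, 0.03], 0.45)]
whetstone_mid [([0.619, -0.282, 0.023], 0.82)]
loupe_mid []
ring_a [([0.465, -0.229, 0.058], 0.66), ([0.465, -0.201, 0.056], 0.64)]
hinge [([0.465, -0.202, 0.059], 0.56), ([0.42, 0.358, 0.034], 0.24)]
```

View pics/top0.png

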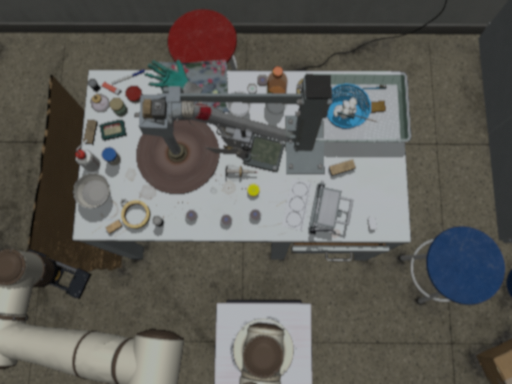

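View pics/side0.png

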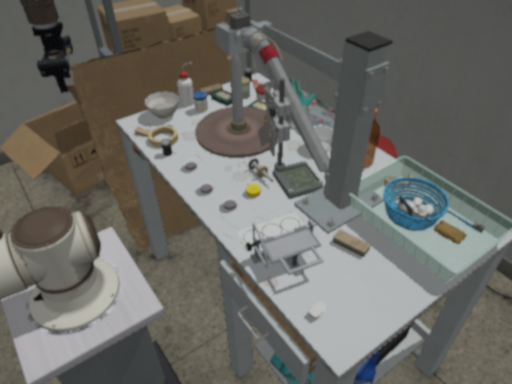

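Run:
```python
import numpy as np,cv2
for n,(x0,y0,w,h) in {'top':(130,60,280,190),'side':(230,60,220,190)}.items():
    c=np.load(f'/tmp/{n}.npz')['pixels'][y0:y0+h,x0:x0+w,::-1]
    c=cv2.resize(c,None,fx=2.85,fy=2.85,interpolation=cv2.INTER_CUBIC);cv2.imwrite(f'pics/z{n}.png',c)
```

```text
(no output)
```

View pics/ztop.png

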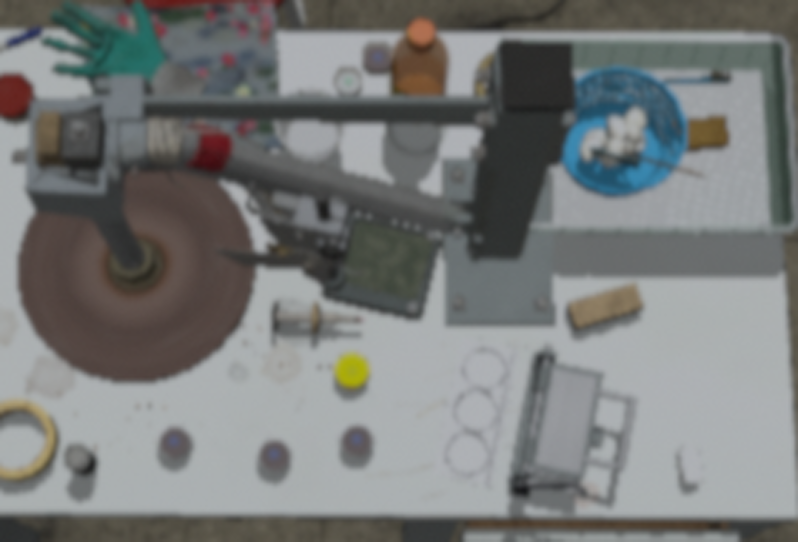

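View pics/zside.png

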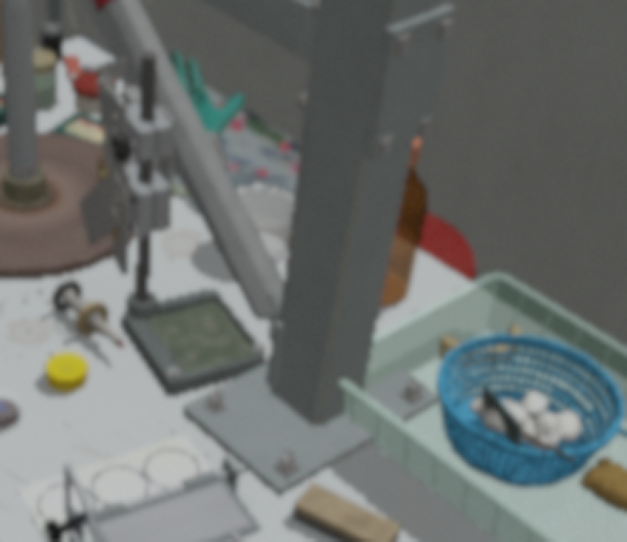

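Run:
```python
from h import *
T={k:v for k,v in np.load('/tmp/top.npz').items()};S={k:v for k,v in np.load('/tmp/side.npz').items()}
for n,uv,z in [('g1',(175,443),.02),('g2',(274,456),.02),('g3',(357,443),.02),('C',(485,369),0),('B',(475,410),0),('A',(467,453),0),('film',(80,458),.05),('cheekfar',(543,355),.066),('cheeknear',(522,490),.066),('loupe',(690,468),.017)]:
    p=onplane(T,(130+uv[0]/2.85,60+uv[1]/2.85),z);print(n,np.round(p,4),np.round(proj(S,p),1))
for n,(x0,y0,w,h) in {'top':(270,170,100,75),'side':(215,190,130,98)}.items():
    c=np.load(f'/tmp/{n}.npz')['pixels'][y0:y0+h,x0:x0+w,::-1]
    k=800//w;c=cv2.resize(c,None,fx=k,fy=k,interpolation=cv2.INTER_CUBIC);cv2.imwrite(f'pics/zz{n}.png',c);print(k)
c=np.load('/tmp/top.npz')['pixels'][180:240,170:290,::-1]
cv2.imwrite('pics/zzg.png',cv2.resize(c,None,fx=6,fy=6,interpolation=cv2.INTER_CUBIC))
```

```text
g1 [0.4455 0.2531 0.02  ] [189.2 163. ]
g2 [0.4302 0.1316 0.02  ] [204.6 185.3]
g3 [0.447  0.0305 0.02  ] [227.9 201.9]
C [ 0.5456 -0.1282  0.    ] [290.2 224.7]
B [ 0.4932 -0.1153  0.    ] [272.  230.3]
A [ 0.4389 -0.105   0.    ] [253.3 236.8]
film [0.4211 0.3618 0.05  ] [165.1 141.7]
cheekfar [ 0.5478 -0.1935  0.066 ] [308.1 221.3]
cheeknear [ 0.3837 -0.1657  0.066 ] [248.5 243.6]
loupe [ 0.4193 -0.3754  0.017 ] [316.1 308.9]
8
6
```

View pics/zztop.png

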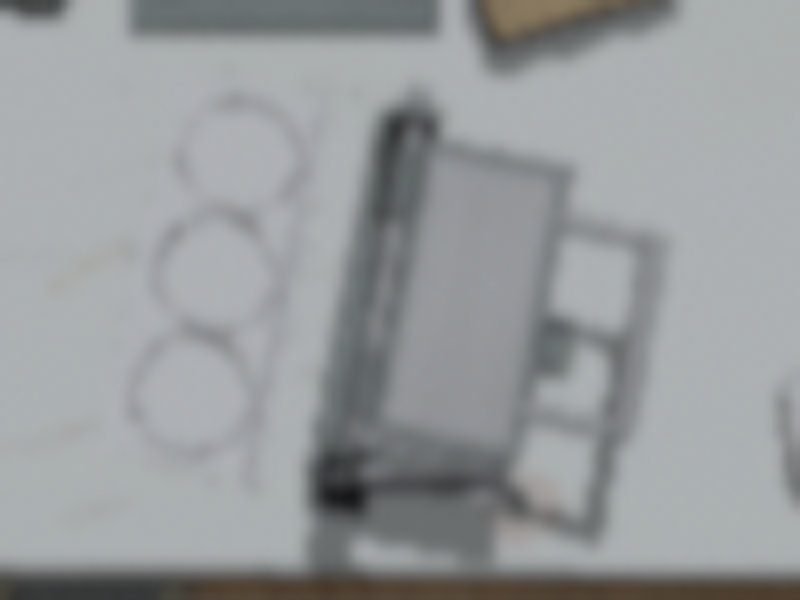

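View pics/zzside.png

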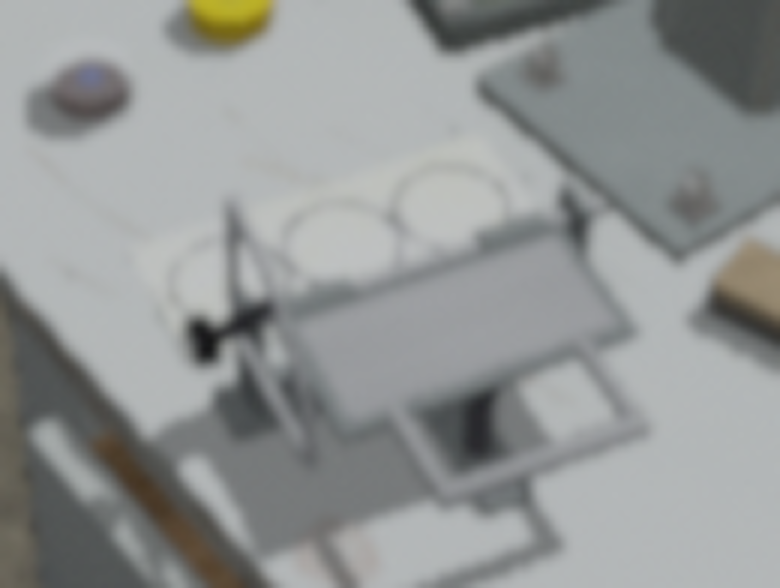

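View pics/zzg.png

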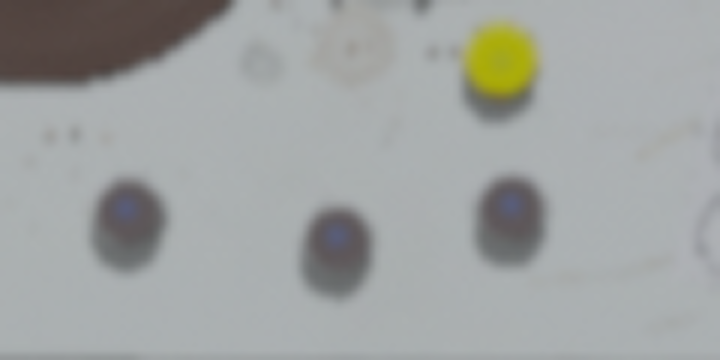

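```bash
cat > fit.py <<'E'
from h import *
from scipy.optimize import minimize
T={k:v for k,v in np.load('/tmp/top.npz').items()};S={k:v for k,v in np.load('/tmp/side.npz').items()}
def blueish(c,box):
    x0,y0,x1,y1=box;p=c['pixels'][y0:y1,x0:x1].astype(float)
    w=p[...,2]-(p[...,0]+p[...,1])/2; w=np.clip(w-0.4*w.max(),0,None)
    ys,xs=np.mgrid[y0:y1,x0:x1];return (xs*w).sum()/w.sum(),(ys*w).sum()/w.sum(),w.max()
def tri(uvT,uvS):
    A=[];b=[]
    for c,uv in((T,uvT),(S,uvS)):
        P=c['camera_matrix']@np.c_[c['R'],c['t']]
        for i in(0,1):
            q=uv[i]*P[2]-P[i];A.append(q[:3]);b.append(-q[3])
    return np.linalg.lstsq(np.array(A),np.array(b),rcond=None)[0]
if __name__=='__main__':
    for (x,y),(a,b) in zip([(191,214.5),(226,219.5),(255,214)],[(189,166),(205,188),(230,202.5)]):
        f=lambda c,x,y:blueish(c,(int(x)-4,int(y)-4,int(x)+6,int(y)+6))
        uT=f(T,x,y);uS=f(S,a,b);print(np.round(uT,1),np.round(uS,1),np.round(tri(uT,uS),4), np.round(onplane(T,uT,.012),4))
    # rings
    G={}
    for n,c in(('T',T),('S',S)):
        g=cv2.cvtColor(c['pixels'],cv2.COLOR_RGB2GRAY).astype(np.float32); G[n]=g-cv2.GaussianBlur(g,(0,0),3)
    th=np.linspace(0,2*np.pi,73)[:-1]
    def cost(p,which='TS'):
        x,y,a=p;u=np.array([np.cos(a),np.sin(a),0]);tot=0
        for k,c in(('T',T),('S',S)):
            if k not in which: continue
            for j in(-1,0,1):
                if k=='S' and j==-1: continue
                ctr=np.array([x,y,0])+.055*j*u
                X=ctr+.026*np.c_[np.cos(th),np.sin(th),0*th]
                q=(c['camera_matrix']@(c['R']@X.T+c['t'][:,None]));q=(q[:2]/q[2]).astype(np.float32)
                tot+=cv2.remap(G[k],q[0][None],q[1][None],cv2.INTER_LINEAR).mean()
        return tot
    for w in('TS','T','S'):
        best=min((minimize(cost,[.493+dx,-.115+dy,np.radians(-12+da)],args=(w,),method='Nelder-Mead',options=dict(initial_simplex=[[.493+dx,-.115+dy,-.2],[.498+dx,-.115+dy,-.2],[.493+dx,-.11+dy,-.2],[.493+dx,-.115+dy,-.15]],xatol=1e-5,fatol=1e-5)) for dx in(-.004,0,.004) for dy in (-.004,0,.004) for da in(0,)),key=lambda q:q.fun)
        print(w,best.x,best.fun)
E
python3 fit.py
```

```text
[190.5 214.3  16.2] [190.1 163.6  13.2] [0.4504 0.2575 0.013 ] [0.4509 0.2576 0.012 ]
[225.7 218.9  16.2] [205.6 186.1  15.6] [0.435  0.134  0.0132] [0.4355 0.134  0.012 ]
[254.7 213.6  16.8] [229.6 202.3  16.8] [0.4543 0.0328 0.0131] [0.4548 0.0327 0.012 ]
TS [ 0.49218917 -0.11584464 -0.21069529] -38.89461898803711
T [ 0.49307755 -0.11536758 -0.20214943] -25.25460433959961
S [ 0.49097761 -0.11687468 -0.19853776] -15.059370040893555
```

```bash
cat > over.py <<'E'
from fit import *
a=-.205;u=np.array([np.cos(a),np.sin(a),0]);v=np.array([-np.sin(a),np.cos(a),0]);z=np.array([0,0,1.])
B=np.array([.4922,-.1158,0]);H=B-.07*v+.055*z
if __name__=='__main__':
  for n,c,(x0,y0,w,h) in(('top',T,(270,170,100,75)),('side',S,(215,190,130,98))):
    k=8 if n=='top' else 6
    im=cv2.resize(c['pixels'][y0:y0+h,x0:x0+w,::-1],None,fx=k,fy=k,interpolation=cv2.INTER_CUBIC)
    P=lambda X:tuple(int(q) for q in (proj(c,X)-[x0,y0]+.5)*k)
    for t,col in((.6,(0,0,255)),(.8,(0,255,0)),(1.,(255,0,0))):
        cv2.line(im,P(H-.089*u),P(H-.089*u+.096*(-np.cos(t)*v+np.sin(t)*z)),col,1)
    cv2.line(im,P(H-.075*u),P(H+.075*u),(0,255,255),1)
    cv2.line(im,P(H-.11*v-.037*u),P(H-.11*v+.037*u),(255,0,255),1)
    cv2.imwrite(f'pics/ov{n}.png',im)
E
python3 over.py
```

```text
(no output)
```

View pics/ovtop.png

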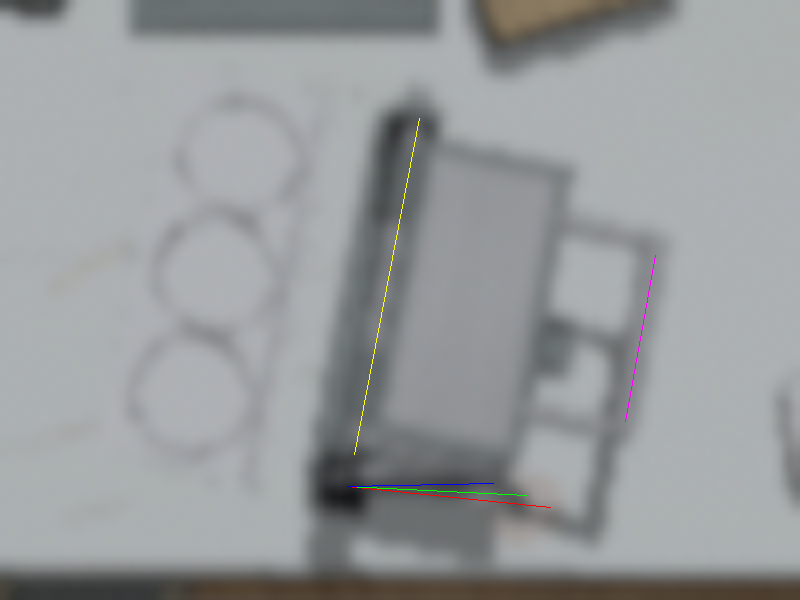

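View pics/ovside.png

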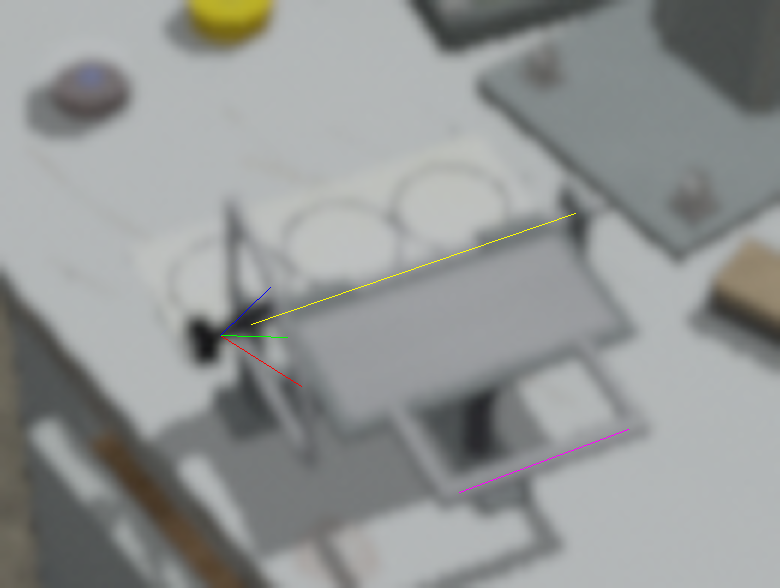

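Run:
```python
from over import *
x0,y0,w,h=238,218,36,28;k=20
im=cv2.resize(S['pixels'][y0:y0+h,x0:x0+w,::-1],None,fx=k,fy=k,interpolation=cv2.INTER_CUBIC)
cv2.imwrite('pics/q0.png',cv2.convertScaleAbs(im,alpha=1.4))
P=lambda X:tuple(int(q) for q in (proj(S,X)-[x0,y0]+.5)*k)
for t in(.6,.7,.8,.9,1.0):
    print(t,P(H-.089*u),P(H-.089*u+.096*(-np.cos(t)*v+np.sin(t)*z)))
x0,y0,w,h=306,220,36,28
im=cv2.resize(T['pixels'][y0:y0+h,x0:x0+w,::-1],None,fx=k,fy=k,interpolation=cv2.INTER_CUBIC)
cv2.imwrite('pics/q1.png',cv2.convertScaleAbs(im,alpha=1.4))
P=lambda X:tuple(int(q) for q in (proj(T,X)-[x0,y0]+.5)*k)
for t in(.6,.7,.8,.9,1.0):
    print(t,P(H-.089*u),P(H-.089*u+.096*(-np.cos(t)*v+np.sin(t)*z)))
```

```text
0.6 (274, 558) (545, 729)
0.7 (274, 558) (523, 647)
0.8 (274, 558) (498, 564)
0.9 (274, 558) (471, 481)
1.0 (274, 558) (442, 399)
0.6 (149, 216) (657, 268)
0.7 (149, 216) (629, 253)
0.8 (149, 216) (595, 239)
0.9 (149, 216) (556, 224)
1.0 (149, 216) (513, 208)
```

View pics/q0.png

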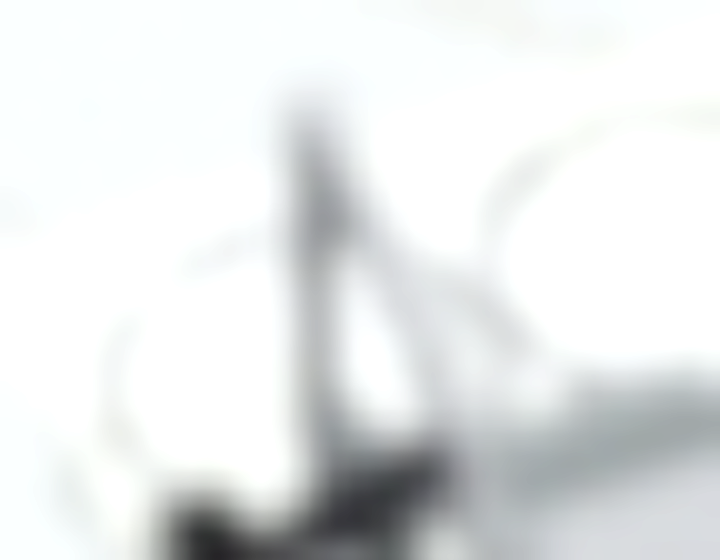

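View pics/q1.png

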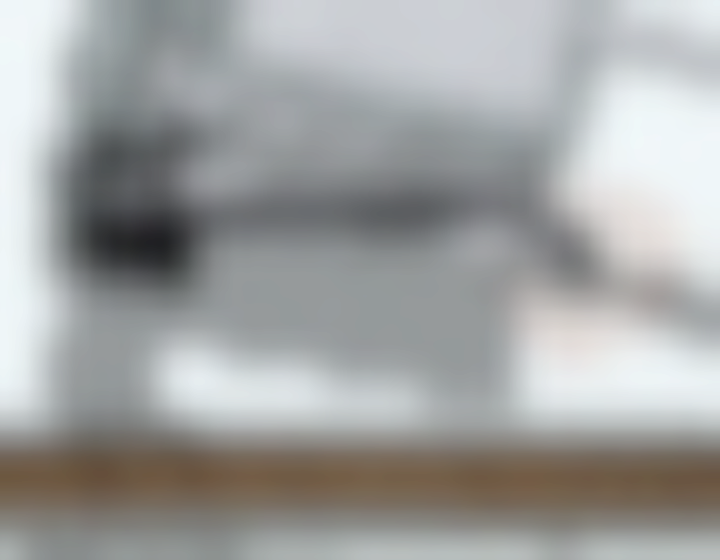

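Run:
```python
from over import *
for nm,c,uv in (('T',T,(339.6,213.4)),('Tl',T,(337.5,210)),('S',S,(294.2,257)),('S2',S,(294.2,265.8))):
  for zz in (0,.03,.05):
    p=onplane(c,uv,zz); d=p-H; print(nm,zz,'u %.3f v %.3f'%(d@u,d@v))
print('col',onplane(T,(308,148),0),onplane(S,(345,205),0))
print(proj(T,[.224,.583,.223]),proj(S,[.224,.583,.223]))
im=np.hstack([cv2.resize(T['pixels'][240:310,30:110,::-1],None,fx=5,fy=5),cv2.resize(S['pixels'][0:98,20:100,::-1],None,fx=3.57,fy=3.57)[:350]])
cv2.imwrite('pics/grip.png',im)
```

```text
T 0 u -0.001 v -0.084
T 0.03 u -0.007 v -0.081
T 0.05 u -0.012 v -0.078
Tl 0 u 0.009 v -0.075
Tl 0.03 u 0.003 v -0.071
Tl 0.05 u -0.002 v -0.069
S 0 u 0.013 v -0.036
S 0.03 u -0.000 v -0.057
S 0.05 u -0.009 v -0.072
S2 0 u -0.000 v -0.061
S2 0.03 u -0.013 v -0.081
S2 0.05 u -0.021 v -0.095
col [ 0.70078889 -0.15817054  0.        ] [ 0.72077895 -0.15984733  0.        ]
[ 68.19463443 275.66882617] [65.70754129 83.81275863]
```

View pics/grip.png

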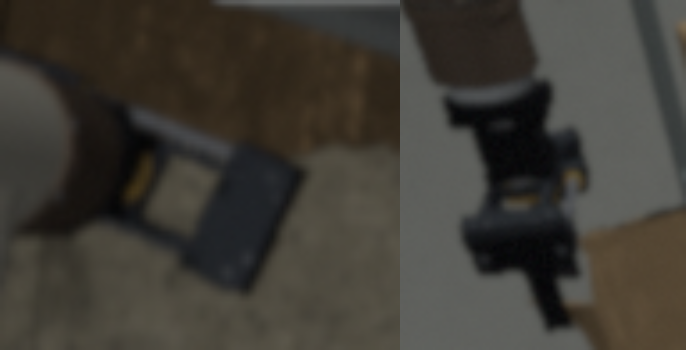

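```bash
cat > plan.py <<'E'
import sys
from h import *
from scipy.spatial.transform import Rotation as Ro
# usage: plan.py x y z yawdeg [tilt about jaw axis deg]
def mat(yaw,tilt=0):
    a=np.radians(yaw);y=np.array([np.cos(a),np.sin(a),0]);zt=np.array([0,0,-1.]);x=np.cross(y,zt)
    return Ro.from_rotvec(np.radians(tilt)*y).as_matrix()@np.c_[x,y,zt]
if __name__=='__main__':
    x,y,z,yaw=map(float,sys.argv[1:5]);tl=float(sys.argv[5]) if len(sys.argv)>5 else 0
    s=r.sense();R=s['ee_rot'];d=R.T@(np.array([x,y,z])-s['tcp_pos'])/.025
    w=np.degrees(Ro.from_matrix(R.T@mat(yaw,tl)).as_rotvec())/5
    print('tcp',np.round(s['tcp_pos'],4),'t',round(s['time_s'],2),'w',round(float(s['gripper_width'])*87,1),'F',np.round(s['wrist_force'],1))
    print('delta',np.round(d,2).tolist(),np.round(w,2).tolist())
E
python3 plan.py .4543 .0328 .10 -146.7
```

```text
tcp [0.2241 0.5834 0.2226] t 1.2 w 87.0 F [ 0.  -0.7  0.5]
delta [16.49, 17.26, 4.9] [-0.0, 0.0, 7.14]
```

Request:
play_rows([
  [16.49,17.26,3,0,0,7.14,66],
  [16.49,17.26,3,0,0,7.14,66],
  [16.49,17.26,3,0,0,7.14,66],
  [16.49,17.26,3,0,0,7.14,66],
  [16.49,17.26,3,0,0,7.14,66],
  [16.49,17.26,3,0,0,7.14,66],
  [16.49,17.26,3,0,0,7.14,66],
  [16.49,17.26,3,0,0,7.14,66],
  [16.49,17.26,3,0,0,7.14,66],
  [16.49,17.26,3,0,0,7.14,66],
  [16.49,17.26,3,0,0,7.14,66],
  [16.49,17.26,3,0,0,7.14,66],
])

```text
time_s: 2.4
tcp_pos: [0.4543, 0.0323, 0.1481]
ee_rot: [[0.549, -0.836, 0.002], [-0.836, -0.549, 0.0], [0.0, -0.002, -1.0]]
wrist_force: [0.3, 0.6, 0.1]
gripper_width: 0.759
```

```bash
python3 plan.py .4543 .0328 .05 -146.7
```

```text
tcp [0.4543 0.0323 0.1481] t 2.4 w 66.0 F [0.3 0.6 0.1]
delta [-0.02, -0.0, 3.92] [-0.02, -0.01, 0.0]
```

Request:
play_rows([
  [0,0,1.9,0,0,0,66],
  [0,0,3.8,0,0,0,66],
  [0,0,4.8,0,0,0,66],
  [0,0,5.4,0,0,0,66],
  [0,0,5.7,0,0,0,66],
  [0,0,5.7,0,0,0,40],
  [0,0,5.7,0,0,0,40],
  [0,0,5.7,0,0,0,40],
  [0,0,5.7,0,0,0,40],
  [0,0,5.7,0,0,0,40],
])

```text
time_s: 3.4
tcp_pos: [0.4542, 0.0344, 0.0062]
ee_rot: [[0.549, -0.836, 0.002], [-0.836, -0.549, 0.001], [0.0, -0.002, -1.0]]
wrist_force: [-0.4, 0.7, 4.6]
gripper_width: 0.498
```

```bash
python3 plan.py .546 -.127 .006 -146.7
python3 - <<'E'
from h import *
shot('top','t1');shot('side','s1')
a=cv2.imread('pics/t1.png')[150:250,200:330];b=cv2.imread('pics/s1.png')[130:260,180:310]
cv2.imwrite('pics/m1.png',np.hstack([cv2.resize(a,(520,400)),cv2.resize(b,(400,400))])[:,:800])
E
```

```text
tcp [0.4542 0.0344 0.0062] t 3.4 w 43.4 F [-0.4  0.7  4.6]
delta [7.41, 0.48, 0.01] [-0.02, -0.0, 0.0]
```

View pics/m1.png

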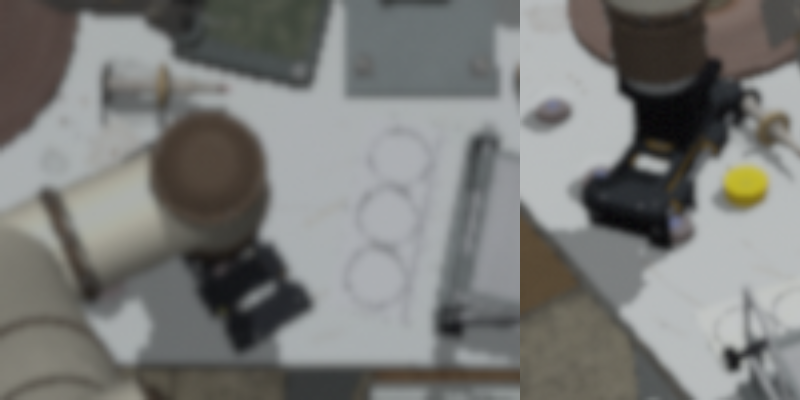

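Request:
play_rows([
  [0,0,-0.8,0,0,0,38],
  [0,0,-2.4,0,0,0,38],
  [1,0.07,-2.4,0,0,0,38],
  [2.8,0.18,-2.4,0,0,0,38],
  [4.6,0.3,-2.4,0,0,0,38],
  [6.4,0.41,-2.4,0,0,0,38],
  [7.41,0.48,-2.4,0,0,0,38],
  [7.41,0.48,-2.4,0,0,0,38],
  [7.41,0.48,-2.4,0,0,0,38],
])

```text
time_s: 4.4
tcp_pos: [0.5446, -0.1277, 0.0647]
ee_rot: [[0.547, -0.837, -0.001], [-0.837, -0.547, 0.0], [-0.001, 0.001, -1.0]]
wrist_force: [-1.1, -0.3, -1.6]
gripper_width: 0.499
```

```bash
python3 plan.py .546 -.127 .007 -146.7
python3 - <<'E'
from h import *
shot('top','t2');shot('side','s2')
a=cv2.imread('pics/t2.png')[150:250,230:360];b=cv2.imread('pics/s2.png')[130:260,210:340]
cv2.imwrite('pics/m2.png',np.hstack([cv2.resize(a,(520,400)),cv2.resize(b,(400,400))])[:,:800])
E
```

```text
tcp [ 0.5446 -0.1277  0.0647] t 4.4 w 43.4 F [-1.1 -0.3 -1.6]
delta [0.01, -0.06, 2.31] [0.01, 0.01, -0.02]
```

View pics/m2.png

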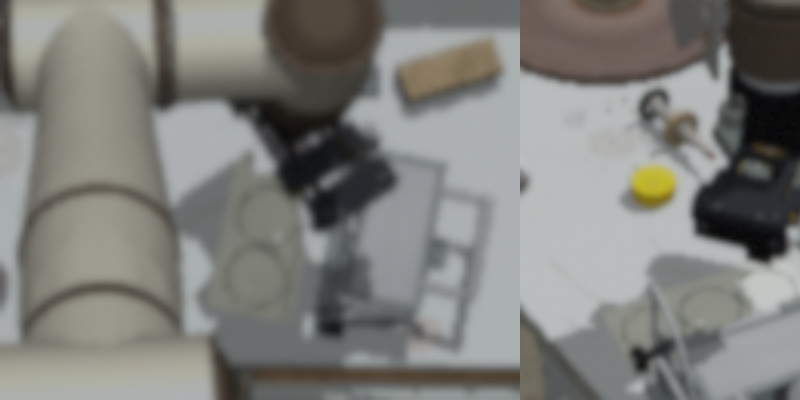

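Request:
play_rows([
  [0,-0.05,1.2,0,0,0,38],
  [0,-0.05,2.0,0,0,0,38],
  [0,-0.05,2.3,0,0,0,38],
  [0,-0.05,2.37,0,0,0,38],
  [0,-0.05,2.37,0,0,0,38],
  [0,-0.05,2.37,0,0,0,58],
  [0,-0.05,2.37,0,0,0,58],
  [0,-0.05,2.37,0,0,0,58],
  [0,-0.05,1.8,0,0,0,58],
  [0,-0.05,0.5,0,0,0,58],
  [0,-0.05,-1,0,0,0,66],
  [0,-0.05,-2,0,0,0,66],
])

```text
time_s: 5.7
tcp_pos: [0.5473, -0.1268, 0.1181]
ee_rot: [[0.549, -0.836, 0.004], [-0.836, -0.549, -0.0], [0.002, -0.003, -1.0]]
wrist_force: [0.4, -0.0, -0.0]
gripper_width: 0.738
```

```bash
python3 plan.py .435 .134 .1 -146.7; python3 plan.py .435 .134 .0056 -146.7
```

```text
tcp [ 0.5473 -0.1268  0.1181] t 5.7 w 64.2 F [ 0.4 -0.  -0. ]
delta [-11.19, -1.97, 0.7] [-0.03, -0.03, 0.0]
tcp [ 0.5473 -0.1268  0.1181] t 5.7 w 64.2 F [ 0.4 -0.  -0. ]
delta [-11.2, -1.96, 4.48] [-0.03, -0.03, 0.0]
```

Request:
play_rows([
  [-1.5,-0.25,0,0,0,0,66],
  [-3.4,-0.6,0,0,0,0,66],
  [-5.3,-0.93,0,0,0,0,66],
  [-7.2,-1.26,0,0,0,0,66],
  [-9.1,-1.6,0,0,0,0,66],
  [-10.6,-1.86,0,0,0,0,66],
  [-11.19,-1.97,0,0,0,0,66],
  [-11.19,-1.97,0,0,0,0,66],
  [-11.19,-1.97,0,0,0,0,66],
])

```text
time_s: 6.6
tcp_pos: [0.434, 0.1343, 0.1155]
ee_rot: [[0.549, -0.836, 0.0], [-0.836, -0.549, 0.0], [-0.0, -0.0, -1.0]]
wrist_force: [0.8, -0.9, 0.6]
gripper_width: 0.759
```

```bash
python3 plan.py .435 .134 .0056 -146.7;  python3 - <<'E'
from over import *
c=shot('top','t3');d=shot('side','s3')
for (x,y,w,h,c2,k,o) in((270,170,100,75,c,8,'a'),(215,190,130,98,d,6,'b')):
    im=cv2.resize(c2['pixels'][y:y+h,x:x+w,::-1],None,fx=k,fy=k,interpolation=cv2.INTER_CUBIC);cv2.imwrite(f'pics/m3{o}.png',im)
uT=blueish(c,(290,180,310,195));uS=blueish(d,(280,212,300,230));print(uT,uS,tri(uT,uS))
E
```

```text
tcp [0.434  0.1343 0.1155] t 6.6 w 66.1 F [ 0.8 -0.9  0.6]
delta [0.03, -0.03, 4.4] [-0.01, 0.0, 0.0]
(np.float64(300.09458023379386), np.float64(187.80658873538786), np.float64(16.799999999999997)) (np.float64(290.65204888569366), np.float64(220.6542056074766), np.float64(17.1)) [ 0.5481718  -0.12686197  0.01345352]
```

View pics/m3a.png

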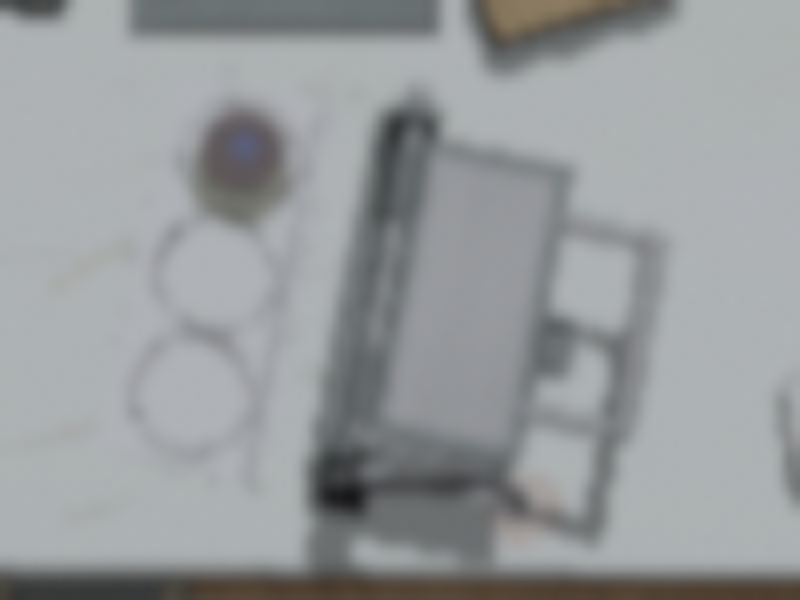

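View pics/m3b.png

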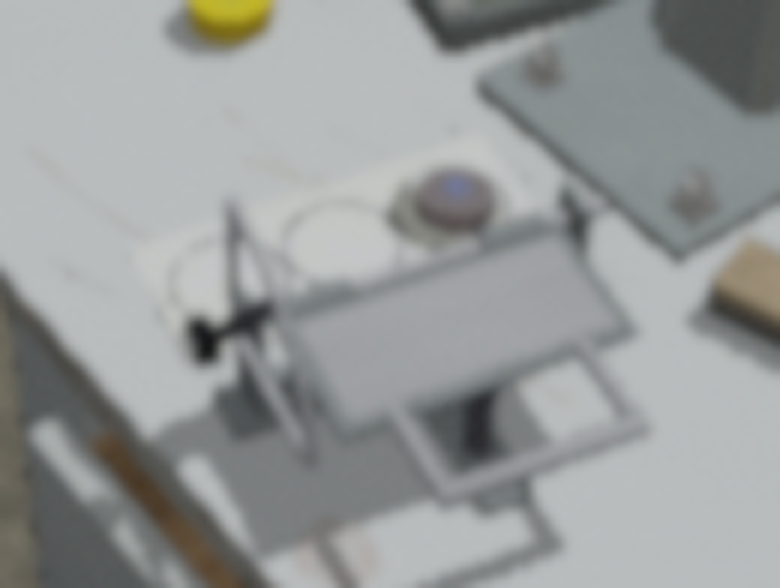

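Request:
play_rows([
  [0.03,-0.03,1.6,0,0,0,66],
  [0.03,-0.03,3.2,0,0,0,66],
  [0.03,-0.03,4.1,0,0,0,66],
  [0.03,-0.03,4.4,0,0,0,66],
  [0.03,-0.03,4.4,0,0,0,66],
  [0.03,-0.03,4.4,0,0,0,38],
  [0.03,-0.03,4.4,0,0,0,38],
  [0.03,-0.03,4.4,0,0,0,38],
  [0.03,-0.03,4.4,0,0,0,38],
  [0.03,-0.03,4.4,0,0,0,38],
  [0.03,-0.03,3.4,0,0,0,38],
  [0.03,-0.03,2,0,0,0,38],
])

```text
time_s: 7.9
tcp_pos: [0.4336, 0.1331, 0.0645]
ee_rot: [[0.549, -0.836, -0.004], [-0.836, -0.549, -0.003], [0.0, 0.005, -1.0]]
wrist_force: [0.7, 0.3, -0.3]
gripper_width: 0.504
```

```bash
python3 plan.py .492 -.116 .066 -146.7
```

```text
tcp [0.4336 0.1331 0.0645] t 7.9 w 43.9 F [ 0.7  0.3 -0.3]
delta [9.61, 3.51, -0.04] [0.06, -0.0, -0.01]
```

Request:
play_rows([
  [1.2,0.44,0,0,0,0,38],
  [3,1.1,0,0,0,0,38],
  [4.8,1.75,0,0,0,0,38],
  [6.6,2.4,0,0,0,0,38],
  [8.4,3.07,0,0,0,0,38],
  [9.3,3.4,0,0,0,0,38],
  [9.6,3.5,0,0,0,0,38],
  [9.6,3.5,0,0,0,0,38],
  [9.6,3.5,0,0,0,0,38],
  [9.6,3.5,0,0,0,0,38],
])

```text
time_s: 8.9
tcp_pos: [0.4934, -0.1134, 0.0653]
ee_rot: [[0.55, -0.835, -0.0], [-0.835, -0.55, 0.0], [-0.0, 0.0, -1.0]]
wrist_force: [0.1, -0.2, -0.0]
gripper_width: 0.501
```

```bash
python3 plan.py .492 -.116 .0066 -146.7
```

```text
tcp [ 0.4934 -0.1134  0.0653] t 8.9 w 43.6 F [ 0.1 -0.2 -0. ]
delta [0.06, 0.1, 2.35] [0.0, 0.0, 0.02]
```

Request:
play_rows([
  [0.06,0.09,1.2,0,0,0,38],
  [0.06,0.09,2.0,0,0,0,38],
  [0.06,0.09,2.3,0,0,0,38],
  [0.06,0.09,2.37,0,0,0,38],
  [0.06,0.09,2.37,0,0,0,38],
  [0.06,0.09,2.37,0,0,0,57],
  [0.06,0.09,2.37,0,0,0,57],
  [0.06,0.09,2.37,0,0,0,57],
  [0.06,0.09,1.8,0,0,0,57],
  [0.06,0.09,0.5,0,0,0,57],
  [0.06,0.09,-1,0,0,0,66],
  [0.06,0.09,-2,0,0,0,66],
])

```text
time_s: 10.1
tcp_pos: [0.4935, -0.1173, 0.118]
ee_rot: [[0.549, -0.836, 0.004], [-0.836, -0.549, -0.0], [0.002, -0.003, -1.0]]
wrist_force: [0.8, -0.2, 0.1]
gripper_width: 0.732
```

```bash
python3 plan.py .4504 .2575 .1 123.3
```

```text
tcp [ 0.4935 -0.1173  0.118 ] t 10.1 w 63.7 F [ 0.8 -0.2  0.1]
delta [-13.48, -6.79, 0.71] [-0.04, 0.01, 18.0]
```

Request:
play_rows([
  [-1.5,-0.75,0,0,0,1,66],
  [-3.2,-1.6,0,0,0,2.5,66],
  [-5,-2.5,0,0,0,4,66],
  [-6.7,-3.4,0,0,0,5.5,66],
  [-8.4,-4.2,0,0,0,7,66],
  [-10.1,-5.1,0,0,0,8.5,66],
  [-11.8,-5.9,0,0,0,10,66],
  [-13,-6.5,0,0,0,11.6,66],
  [-13.48,-6.79,0,0,0,13.2,66],
  [-13.48,-6.79,0,0,0,14.8,66],
  [-13.48,-6.79,0,0,0,16.4,66],
  [-13.48,-6.79,0,0,0,18,66],
])

```text
time_s: 11.3
tcp_pos: [0.4493, 0.2581, 0.1153]
ee_rot: [[-0.839, -0.544, 0.0], [-0.544, 0.839, 0.0], [-0.0, 0.0, -1.0]]
wrist_force: [-0.8, 0.1, 0.6]
gripper_width: 0.763
```

```bash
python3 - <<'E'
from over import *
c=shot('top','t4');d=shot('side','s4')
for (x,y,w,h,c2,k,o) in((270,170,100,75,c,4,'a'),(215,190,130,98,d,3,'b')):
    im=cv2.resize(c2['pixels'][y:y+h,x:x+w,::-1],None,fx=k,fy=k,interpolation=cv2.INTER_CUBIC);cv2.imwrite(f'pics/m4{o}.png',im)
uT=blueish(c,(290,180,310,195));uS=blueish(d,(282,212,300,226));print(tri(uT,uS))
uT=blueish(c,(290,196,303,210));uS=blueish(d,(262,220,281,236));print(uT,uS,tri(uT,uS))
E
python3 plan.py .4504 .2575 .0056 123.3
```

```text
[ 0.54817489 -0.12693576  0.01359452]
(np.float64(297.1219262295082), np.float64(202.7776639344262), np.float64(16.799999999999997)) (np.float64(272.39694656488547), np.float64(227.04961832061068), np.float64(18.0)) [ 0.49424597 -0.11600502  0.01263533]
tcp [0.4494 0.2578 0.1154] t 11.4 w 66.2 F [-0.3 -0.1  0.6]
delta [-0.03, -0.03, 4.39] [0.0, 0.0, 0.0]
```

View pics/m4a.png

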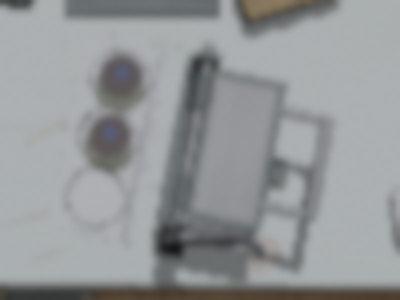

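View pics/m4b.png

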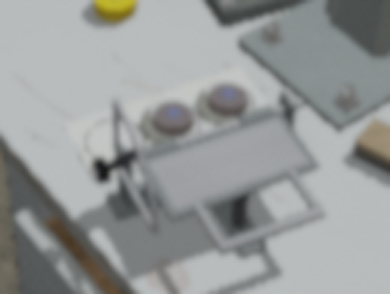

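Request:
play_rows([
  [-0.03,-0.03,1.6,0,0,0,66],
  [-0.03,-0.03,3.2,0,0,0,66],
  [-0.03,-0.03,4.1,0,0,0,66],
  [-0.03,-0.03,4.4,0,0,0,66],
  [-0.03,-0.03,4.4,0,0,0,66],
  [-0.03,-0.03,4.4,0,0,0,38],
  [-0.03,-0.03,4.4,0,0,0,38],
  [-0.03,-0.03,4.4,0,0,0,38],
  [-0.03,-0.03,4.4,0,0,0,38],
  [-0.03,-0.03,4.4,0,0,0,38],
  [-0.03,-0.03,3.4,0,0,0,38],
  [-0.03,-0.03,2,0,0,0,38],
])

```text
time_s: 12.6
tcp_pos: [0.4492, 0.2563, 0.0642]
ee_rot: [[-0.836, -0.549, -0.004], [-0.549, 0.836, -0.004], [0.005, -0.001, -1.0]]
wrist_force: [0.9, 0.1, -0.3]
gripper_width: 0.498
```

```bash
python3 plan.py .4383 -.1046 .066 123.3
```

```text
tcp [0.4492 0.2563 0.0642] t 12.6 w 43.3 F [ 0.9  0.1 -0.3]
delta [8.28, -11.83, -0.02] [-0.01, -0.06, -0.01]
```

Request:
play_rows([
  [0.8,-1.14,0,0,0,0,38],
  [1.9,-2.7,0,0,0,0,38],
  [3,-4.3,0,0,0,0,38],
  [4.1,-5.86,0,0,0,0,38],
  [5.2,-7.43,0,0,0,0,38],
  [6.3,-9,0,0,0,0,38],
  [7.4,-10.57,0,0,0,0,38],
  [8.1,-11.57,0,0,0,0,38],
  [8.28,-11.83,0,0,0,0,38],
  [8.28,-11.83,0,0,0,0,38],
  [8.28,-11.83,0,0,0,0,38],
])

```text
time_s: 13.7
tcp_pos: [0.4398, -0.1027, 0.0652]
ee_rot: [[-0.836, -0.549, 0.0], [-0.549, 0.836, 0.0], [-0.0, 0.0, -1.0]]
wrist_force: [-0.7, 0.3, -0.3]
gripper_width: 0.5
```

```bash
python3 plan.py .4383 -.1046 .0066 123.3
```

```text
tcp [ 0.4398 -0.1027  0.0652] t 13.7 w 43.5 F [-0.7  0.3 -0.3]
delta [0.09, -0.03, 2.34] [0.0, 0.0, 0.0]
```

Request:
play_rows([
  [0.08,-0.03,1.2,0,0,0,38],
  [0.08,-0.03,2.0,0,0,0,38],
  [0.08,-0.03,2.3,0,0,0,38],
  [0.08,-0.03,2.37,0,0,0,38],
  [0.08,-0.03,2.37,0,0,0,38],
  [0.08,-0.03,2.37,0,0,0,57],
  [0.08,-0.03,2.37,0,0,0,57],
  [0.08,-0.03,2.37,0,0,0,57],
  [0.08,-0.03,1.8,0,0,0,57],
  [0.08,-0.03,0.5,0,0,0,57],
  [0.08,-0.03,-2,0,0,0,66],
  [0.08,-0.03,-4,0,0,0,66],
])

```text
time_s: 14.9
tcp_pos: [0.4378, -0.1051, 0.1542]
ee_rot: [[-0.836, -0.549, -0.001], [-0.549, 0.836, -0.0], [0.001, 0.001, -1.0]]
wrist_force: [1.6, -0.3, -0.8]
gripper_width: 0.73
```

```bash
python3 plan.py .45 .05 .19 123.3
```

```text
tcp [ 0.4378 -0.1051  0.1542] t 14.9 w 63.5 F [ 1.6 -0.3 -0.8]
delta [-3.81, 4.92, -1.43] [0.01, -0.01, -0.0]
```

Request:
play_rows([
  [-0.6,0.8,-1.5,0,0,0.5,66],
  [-1.6,2.1,-1.5,0,0,2,66],
  [-2.7,3.5,-1.5,0,0,3.5,60],
  [-3.6,4.6,-1.5,0,0,5,40],
  [-3.8,4.9,-1.5,0,0,6.5,30],
  [-3.8,4.9,-1.5,0,0,8,30],
  [-3.8,4.9,-1.5,0,0,9,30],
  [-3.8,4.9,-1.5,0,0,9,30],
])

```text
time_s: 15.7
tcp_pos: [0.4505, 0.0497, 0.1903]
ee_rot: [[-0.979, 0.203, 0.0], [0.203, 0.979, 0.0], [-0.0, 0.0, -1.0]]
wrist_force: [-0.6, 1.1, -0.0]
gripper_width: 0.372
```

```bash
python3 - <<'E'
from over import *
c=shot('top','t5');d=shot('side','s5')
np.savez('/tmp/top5.npz',**c);np.savez('/tmp/side5.npz',**d)
ims=[]
for (x,y,w,h,c2,k,o) in((270,170,100,75,c,8,'a'),(215,190,130,98,d,6,'b')):
    im=cv2.resize(c2['pixels'][y:y+h,x:x+w,::-1],None,fx=k,fy=k,interpolation=cv2.INTER_CUBIC);cv2.imwrite(f'pics/m5{o}.png',im)
    for q in r.cut_out('top' if o=='a' else 'side','setting_arm'): print(o,q['score'],q['region'].sum())
for bt,bs in(((290,180,310,195),(282,212,300,226)),((290,196,303,210),(262,220,281,236)),((288,211,299,225),(240,225,264,242))):
    uT=blueish(c,bt);uS=blueish(d,bs);print(np.round(uT,1),np.round(uS,1),tri(uT,uS),onplane(c,uT,.013))
E
python3 plan.py .4555 -.292 .055 78.3
```

```text
a 0.64 52
a 0.48 99
a 0.26 104
b 0.67 69
[300.1 187.8  16.8] [290.6 220.7  17.7] [ 0.5481113  -0.12695146  0.01353241] [ 0.54859816 -0.12716485  0.013     ]
[297.2 202.8  17.4] [272.4 227.   18.3] [ 0.49410073 -0.11612143  0.0128824 ] [ 0.49423127 -0.11618358  0.013     ]
[293.8 218.3  16.5] [252.  233.2  12. ] [ 0.4377332  -0.1036652   0.01432502] [ 0.4390973  -0.10420524  0.013     ]
tcp [0.4506 0.0494 0.1903] t 15.9 w 30.5 F [-0.4 -0.2  0.5]
delta [-2.95, -13.33, 5.41] [0.0, 0.0, 0.01]
```

View pics/m5a.png

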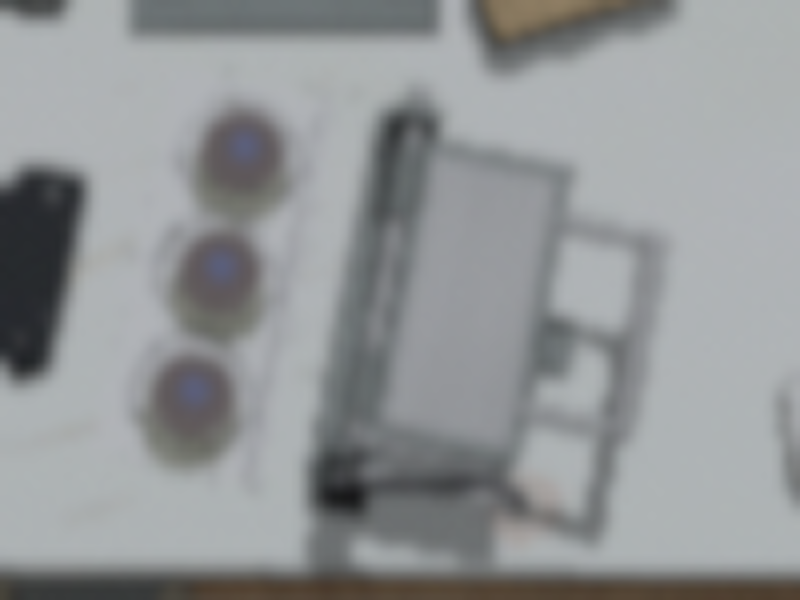

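View pics/m5b.png

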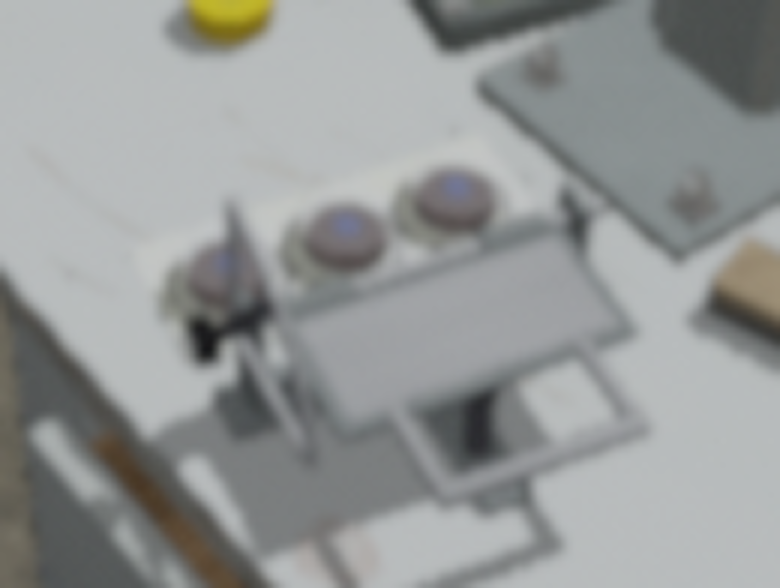

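Run:
```python
from over import *
for cam,c in(('top',T),('side',S)):
    for q in r.cut_out(cam,'setting_arm')[:2]+r.cut_out(cam,'setting_tip')[:1]:
        m=q['region'];ys,xs=np.nonzero(m)
        print(cam,round(q['score'],2),len(xs),xs.min(),xs.max(),ys.min(),ys.max())
        if ys.max()<260 and ys.min()>200:
            for y in range(ys.min(),ys.max()+1): print(y,''.join('#' if m[y,x] else '.' for x in range(xs.min(),xs.max()+1)))
    for t in(.8,.9,1.):
        print(t,np.round(proj(c,H-.089*u),1),np.round(proj(c,H-.089*u+.096*(-np.cos(t)*v+np.sin(t)*z)),1))
g=cv2.cvtColor(S['pixels'],cv2.COLOR_RGB2GRAY)
print(g[236:254,244:268])
g=cv2.cvtColor(T['pixels'],cv2.COLOR_RGB2GRAY)
print(g[224:238,308:340])
```

```text
top 0.64 52 310 328 229 233
229 ..#################
230 ###################
231 ######.............
232 ######.............
233 .####..............
top 0.48 99 367 376 216 229
216 ...###....
217 ..#####...
218 .#######..
219 .#######..
220 .########.
221 #########.
222 #########.
223 .########.
224 .#########
225 .#########
226 .#########
227 ..#######.
228 ..######..
229 ....###...
top 0.42 51 309 326 228 233
228 .....##...........
229 ..################
230 .#############....
231 ########..........
232 #######...........
233 .#####............
0.8 [313.  230.3] [335.3 231.5]
0.9 [313.  230.3] [333.3 230.7]
1.0 [313.  230.3] [331.2 229.9]
side 0.67 69 246 259 240 249
240 ...........###
241 .........#####
242 .##....######.
243 ############..
244 ##########....
245 #########.....
246 #######.......
247 ######........
248 .#####........
249 .####.........
side 0.42 86 246 259 239 250
239 ............#.
240 .........#####
241 ........######
242 .#############
243 #############.
244 ############..
245 ##########....
246 ########......
247 #######.......
248 .#####........
249 .#####....
[... 3101 characters left out ...]
9 101  92  88 107 135 151 154 158]
 [133  99  74  59  54  48  48  69  95 106 108 108 108 108 108 106 106 106
  106 107 109 111 110 108 108 100  91  98 120 133 136 139]
 [146 117  95  85  82  78  76  86 101 108 108 109 109 109 109 109 109 109
  108 108 109 108 107 112 120 117 110 110 117 120 117 118]
 [152 126 108 102 100  99  98 103 108 109 109 109 109 109 110 109 109 109
  109 109 109 109 109 119 135 139 136 135 136 132 123 118]
 [148 124 111 108 108 111 116 120 119 115 111 111 111 110 110 109 109 109
  109 109 109 109 111 124 144 153 153 154 155 152 146 138]
 [139 117 110 109 110 120 136 144 140 130 124 122 122 119 115 111 111 111
  110 109 109 109 112 128 151 160 160 163 165 167 165 160]]
```

Run:
```python
from over import *
p=H-.110*v+.02*u;print(H,p)
import subprocess
print(subprocess.run(['python3','plan.py',str(p[0]),str(p[1]),'.039','78.3'],capture_output=True,text=True).stdout)
```

```text
[ 0.4779503  -0.18433427  0.055     ] [ 0.47513913 -0.29610232  0.055     ]
tcp [0.4507 0.0494 0.1902] t 16.1 w 29.9 F [ 0.1 -0.   1. ]
delta [-3.76, -13.34, 6.05] [0.0, 0.0, -0.0]
```

Request:
play_rows([
  [-0.4,-1.3,0,0,0,0,30],
  [-0.9,-3.2,0,0,0,0,30],
  [-1.4,-5.1,0,0,0,0,30],
  [-2,-7,0,0,0,0,30],
  [-2.5,-8.9,0,0,0,0,30],
  [-3,-10.8,0,0,0,0,30],
  [-3.5,-12.4,0,0,0,0,30],
  [-3.76,-13.34,0,0,0,0,30],
  [-3.76,-13.34,0,0,0,0,30],
  [-3.76,-13.34,1.5,0,0,0,30],
  [-3.76,-13.34,2.5,0,0,0,30],
  [-3.76,-13.34,2.8,0,0,0,30],
])

```text
time_s: 17.3
tcp_pos: [0.473, -0.2947, 0.1174]
ee_rot: [[-0.979, 0.203, -0.006], [0.203, 0.979, 0.002], [0.006, 0.001, -1.0]]
wrist_force: [0.5, -0.0, -0.1]
gripper_width: 0.34
```

```bash
python3 plan.py .4751 -.2961 .039 78.3
python3 - <<'E'
from over import *
c=shot('top','t6');d=shot('side','s6')
a=cv2.resize(c['pixels'][170:260,270:390,::-1],None,fx=3.3,fy=3.3,interpolation=cv2.INTER_CUBIC);b=cv2.resize(d['pixels'][170:280,220:360,::-1],None,fx=2.7,fy=2.7,interpolation=cv2.INTER_CUBIC)
cv2.imwrite('pics/m6.png',np.hstack([a[:297],b[:297]]))
E
```

```text
tcp [ 0.473  -0.2947  0.1174] t 17.3 w 29.6 F [ 0.5 -0.  -0.1]
delta [-0.11, -0.04, 3.14] [0.01, -0.07, -0.0]
```

View pics/m6.png

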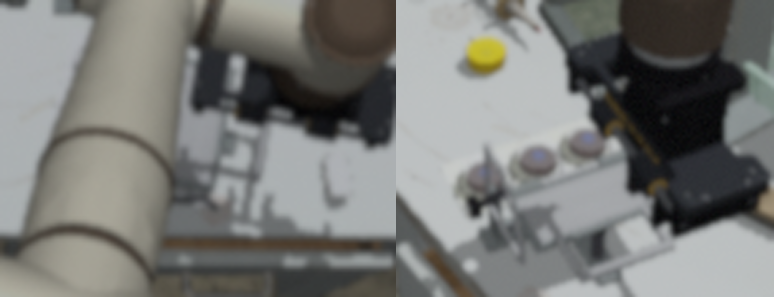

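Request:
play_rows([
  [-0.05,-0.03,0.8,0,0,0,30],
  [-0.05,-0.03,1.5,0,0,0,30],
  [-0.05,-0.03,2.2,0,0,0,30],
  [-0.05,-0.03,2.7,0,0,0,30],
  [-0.05,-0.03,3.1,0,0,0,30],
  [-0.05,-0.03,3.1,0,0,0,30],
])

```text
time_s: 18.0
tcp_pos: [0.4758, -0.2968, 0.0422]
ee_rot: [[-0.979, 0.203, -0.001], [0.203, 0.979, 0.0], [0.001, 0.0, -1.0]]
wrist_force: [-0.4, 1.4, -0.6]
gripper_width: 0.346
```

```bash
python3 plan.py .4751 -.2961 .039 78.3
```

```text
tcp [ 0.4758 -0.2968  0.0422] t 18.0 w 30.1 F [-0.4  1.4 -0.6]
delta [0.03, 0.02, 0.13] [0.0, -0.01, -0.0]
```

Request:
play_rows([
  [0.03,0.02,0.12,0,0,0,20],
  [0.03,0.02,0.12,0,0,0,14],
  [0.03,0.02,0.12,0,0,0,10],
  [0.03,0.02,0.12,0,0,0,5],
  [0.03,0.02,0.12,0,0,0,0],
  [0.03,0.02,0.12,0,0,0,0],
])

```text
time_s: 18.6
tcp_pos: [0.4759, -0.296, 0.0402]
ee_rot: [[-0.979, 0.203, 0.001], [0.203, 0.979, 0.0], [-0.001, 0.0, -1.0]]
wrist_force: [0.5, 5.3, 2.6]
gripper_width: 0.106
```

```bash
python3 plan.py .4751 -.2961 .039 78.3;python3 - <<'E'
from over import *
s=r.sense();d=s['tcp_pos']-H;print(d@u,d@v,s['tcp_pos'][2]+r.pinch_z)
E
```

```text
tcp [ 0.4759 -0.296   0.0402] t 18.6 w 9.2 F [0.5 5.3 2.6]
delta [0.03, -0.01, 0.05] [0.01, 0.01, -0.0]
0.020737043725828814 -0.10973719541144038 0.058925101690774376
```

Request:
play_rows([
  [0.01,0,-0.22,0,0,0,0],
  [0.02,0.02,-0.44,0,0,0,0],
  [0.02,0.05,-0.66,0,0,0,0],
  [0,0.09,-0.87,0,0,0,0],
  [0,0.14,-1.09,0,0,0,0],
  [0,0.2,-1.3,0,0,0,0],
  [0,0.27,-1.51,0,0,0,0],
  [0,0.35,-1.71,0,0,0,0],
  [0,0.44,-1.91,0,0,0,0],
  [0,0.54,-2.11,0,0,0,0],
  [0,0.54,-2.11,0,0,0,0],
])

```text
time_s: 19.7
tcp_pos: [0.4785, -0.2834, 0.0935]
ee_rot: [[-0.979, 0.203, 0.001], [0.203, 0.979, -0.001], [-0.001, -0.001, -1.0]]
wrist_force: [2.9, -0.0, -1.5]
gripper_width: 0.103
```

Run:
```python
from over import *
s=r.sense();d=s['tcp_pos']-H;d[2]+=.0148;print(s['wrist_force'],s['gripper_width']*87,d@u,d@v,d[2],np.arctan2(d[2],-(d@v)),np.hypot(d@v,d[2]))
```

```text
[ 2.93866403 -0.02015265 -1.45131956] 8.977990633892253 0.02069707453075523 -0.09684852835072048 0.05328196121968652 0.5029642588081094 0.11053779821905486
```

Request:
play_rows([
  [0,0.11,-0.19,0,0,0,0],
  [0,0.23,-0.37,0,0,0,0],
  [0,0.36,-0.55,0,0,0,0],
  [0,0.49,-0.72,0,0,0,0],
  [0,0.64,-0.89,0,0,0,0],
  [0,0.8,-1.05,0,0,0,0],
  [0,0.96,-1.2,0,0,0,0],
  [0,1.1,-1.31,0,0,0,0],
  [0,1.23,-1.42,0,0,0,0],
  [0,1.23,-1.42,0,0,0,0],
  [0,1.23,-1.42,0,0,0,0],
  [0,1.23,-1.42,0,0,0,0],
])

```text
time_s: 20.9
tcp_pos: [0.4846, -0.2547, 0.1302]
ee_rot: [[-0.979, 0.202, 0.001], [0.202, 0.979, -0.003], [-0.002, -0.003, -1.0]]
wrist_force: [-0.4, -7.1, 5.3]
gripper_width: 0.105
```

Run:
```python
from over import *
s=r.sense();d=s['tcp_pos']-H;d[2]+=.0148;print(s['time_s'],s['wrist_force'],s['gripper_width']*87,d@u,d@v,d[2],np.arctan2(d[2],-(d@v)),np.hypot(d@v,d[2]))
c=shot('top','t7');e=shot('side','s7');np.savez('/tmp/top7.npz',**c);np.savez('/tmp/side7.npz',**e)
k=8;im=cv2.resize(e['pixels'][185:258,235:330,::-1],None,fx=k,fy=k,interpolation=cv2.INTER_CUBIC);cv2.imwrite('pics/m7b.png',im)
im=cv2.resize(c['pixels'][170:245,270:370,::-1],None,fx=k,fy=k,interpolation=cv2.INTER_CUBIC);cv2.imwrite('pics/m7a.png',im)
```

```text
20.9 [-0.38547812 -7.14587962  5.31213358] 9.128469816518988 0.020781882204351013 -0.06752650122313122 0.09003331155864003 0.927284430585465 0.11254254998733895
```

View pics/m7b.png

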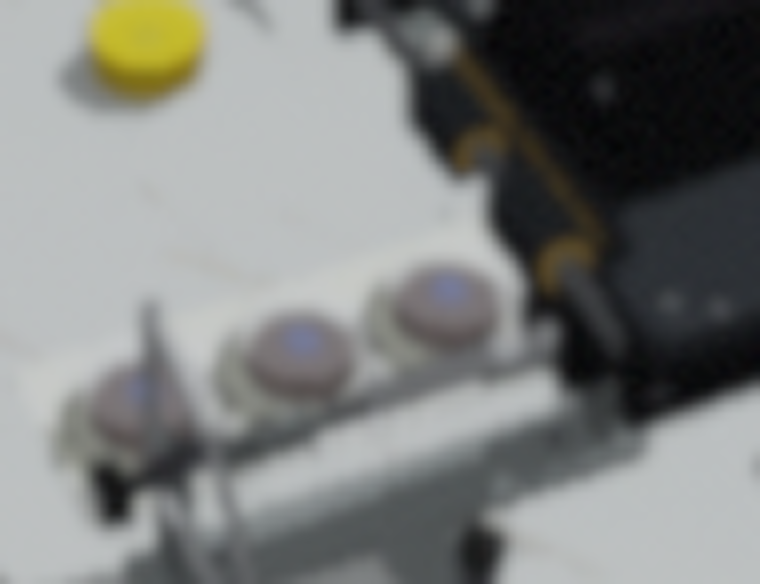

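View pics/m7a.png

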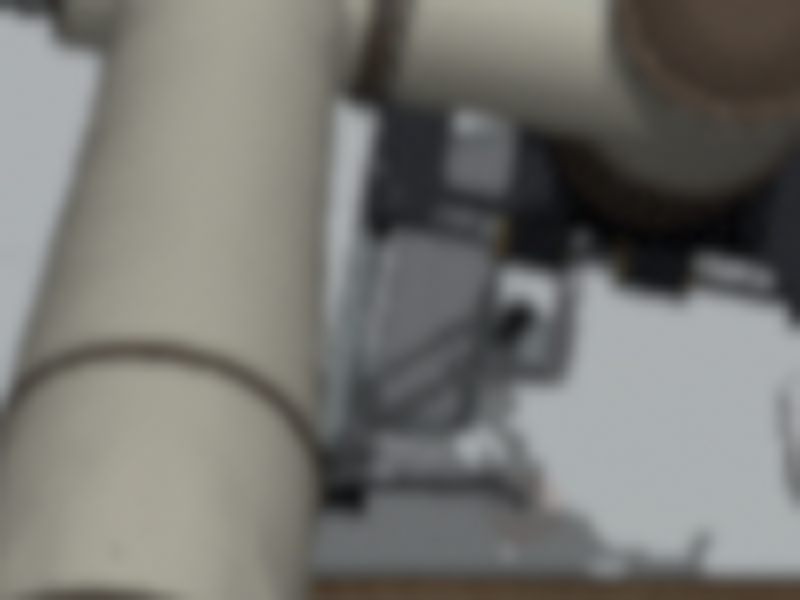

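```bash
cat > ov7.py <<'E'
from over import *
import sys
tag=sys.argv[1];TT=[float(q) for q in sys.argv[2:]]
c={k:v for k,v in np.load(f'/tmp/top{tag}.npz').items()};e={k:v for k,v in np.load(f'/tmp/side{tag}.npz').items()}
k=14
for n,c2,(x0,y0,w,h) in(('a',c,(308,195,40,42)),('b',e,(242,215,56,42))):
    im=cv2.resize(c2['pixels'][y0:y0+h,x0:x0+w,::-1],None,fx=k,fy=k,interpolation=cv2.INTER_CUBIC)
    im=cv2.convertScaleAbs(im,alpha=1.3); cv2.imwrite(f'pics/ov{tag}{n}_raw.png',im)
    P=lambda X:tuple(int(q) for q in (proj(c2,X)-[x0,y0]+.5)*k)
    for t,col in zip(TT,((0,0,255),(0,255,0),(255,0,0))):
        q=-np.cos(t)*v+np.sin(t)*z
        L=[H-.067*u,H-.067*u+.07*q,H+.067*u+.07*q,H+.067*u]
        for i in range(4): cv2.line(im,P(L[i]),P(L[(i+1)%4]),col,1)
        L=[H-.042*u+.07*q,H-.042*u+.11*q,H+.042*u+.11*q]
        for i in range(2): cv2.line(im,P(L[i]),P(L[i+1]),col,1)
        cv2.line(im,P(H-.089*u),P(H-.089*u+.096*q),col,1)
    cv2.imwrite(f'pics/ov{tag}{n}.png',im)
E
python3 ov7.py 7 .87 .93 .99
```

```text
(no output)
```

View pics/ov7b.png

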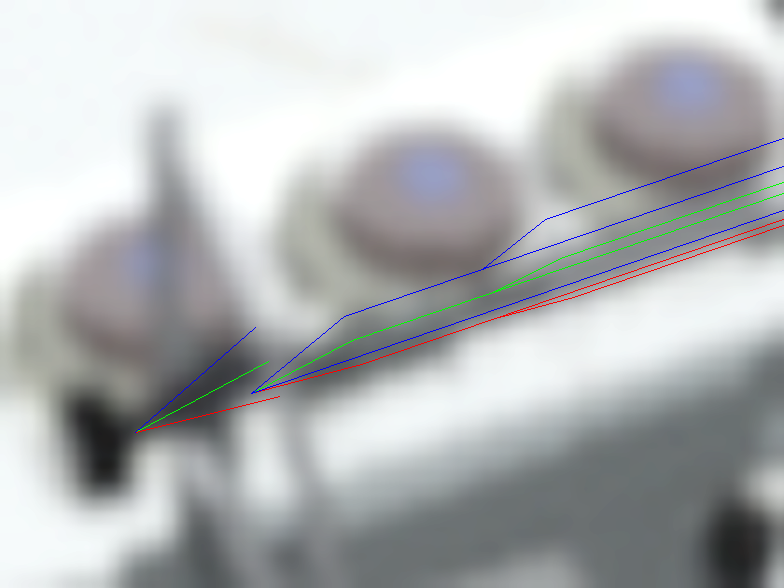

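View pics/ov7b_raw.png

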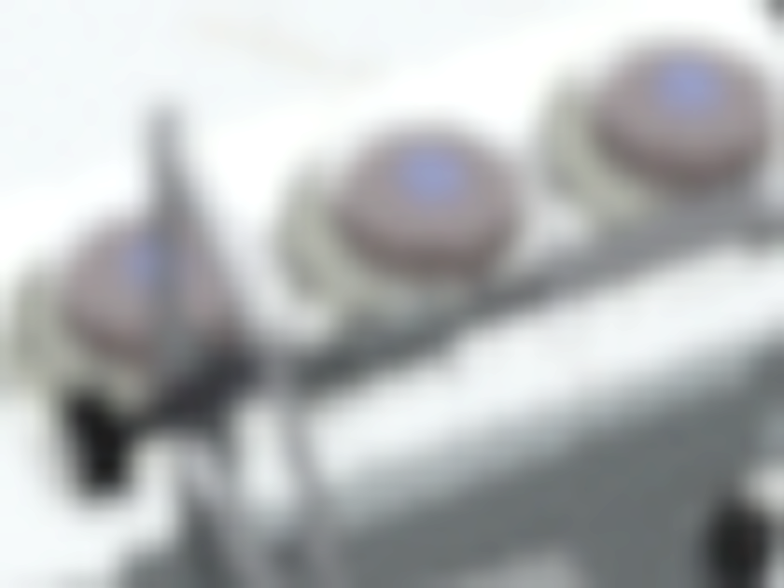

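View pics/ov7a.png

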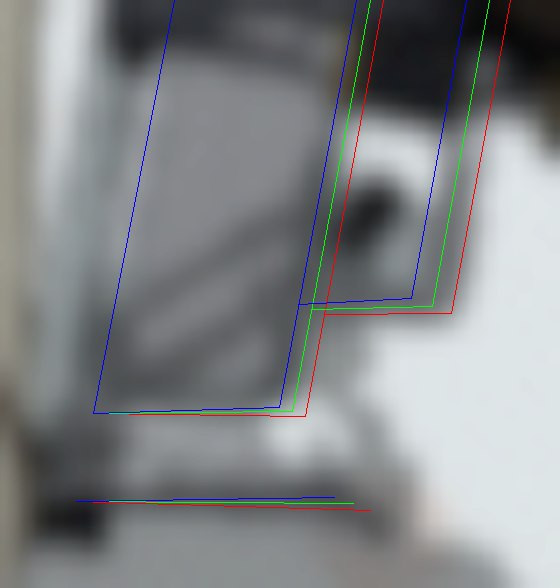

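View pics/ov7a_raw.png

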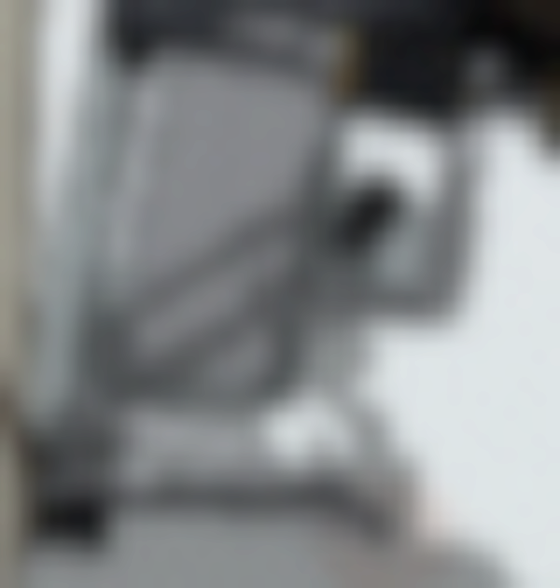

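Request:
play_rows([
  [0,0,0,0,0,0,0],
  [0,0,0,0,0,0,0],
  [0,0,0,0,0,0,0],
  [0,0,0,0,0,0,0],
  [0,0,0,0,0,0,0],
])

```text
time_s: 21.5
tcp_pos: [0.4845, -0.2547, 0.1302]
ee_rot: [[-0.979, 0.202, 0.001], [0.202, 0.979, -0.003], [-0.002, -0.003, -1.0]]
wrist_force: [-0.7, -6.4, 5.4]
gripper_width: 0.104
```

Run:
```python
from over import *
s=r.sense();d=s['tcp_pos']-H;d[2]+=.0148;print(s['time_s'],s['wrist_force'],s['gripper_width']*87,np.arctan2(d[2],-(d@v)),np.hypot(d@v,d[2]))
e=shot('side','s8')
for bs in((282,212,300,226),(262,220,281,236),(240,225,264,242)): print(np.round(blueish(e,bs),1),onplane(e,blueish(e,bs),.0135))
def line(c):
    g=255-cv2.cvtColor(c['pixels'],cv2.COLOR_RGB2GRAY).astype(float)
    o=[]
    for x in range(253,260):
        col=g[238:247,x];w=np.clip(col-.75*col.max(),0,None);o.append((w*np.arange(238,247)).sum()/w.sum())
    return np.round(o,2),np.polyfit(range(253,260),o,1)
print(line(S),line(e))
for t in(.85,.9,.95,1.): p=proj(S,H-.089*u);q=proj(S,H-.089*u+.096*(-np.cos(t)*v+np.sin(t)*z));print(t,(q-p)[1]/(q-p)[0])
for n in('whetstone_mid','handpiece_mid','film_can_mid'):print(n,[np.round(q['centre'],3) for q in r.spot_in('side',n)[:1]])
```

```text
21.5 [-0.68974755 -6.41137942  5.36033148] 9.083502175815951 0.9266122552559514 0.11253938357325884
[290.7 220.6  18. ] [ 0.54770306 -0.12679067  0.0135    ]
[272.4 227.   18. ] [ 0.49353168 -0.11657333  0.0135    ]
[251.9 233.3  12. ] [ 0.43635847 -0.1028926   0.0135    ]
(array([244.19, 243.48, 243.1 , 243.04, 243.11, 242.29, 241.51]), array([ -0.37139458, 338.03557784])) (array([242.56, 242.64, 242.65, 242.36, 242.1 , 241.13, 240.92]), array([-3.02845015e-01,  3.19581187e+02]))
0.85 -0.1663018251286396
0.9 -0.3873182124587389
0.95 -0.6419238358558966
1.0 -0.9400172403668337
whetstone_mid [array([ 0.616, -0.284,  0.021])]
handpiece_mid [array([ 0.427, -0.111,  0.021])]
film_can_mid [array([ 0.493, -0.128,  0.019])]
```

```bash
python3 -c "
from station import r
print(r.finish_job()); print(r.sense()['time_s'])"
```

```text
the job is handed in; nothing more can be done
None
the job is handed in; nothing more can be done
```

The three gem boxes are standing in rings A, B and C. The leaf is swung up to the setting arm's angle and the gripper is still holding it. I handed the job in at about 21.5 s; it reports no verdict, so the results below are my own measurements.

- **Boxes:** I picked up each box across its diameter, set it in its ring and let go before touching the leaf. The last side-camera check put each box about 1.5–3 mm from its ring centre, against a limit of 8 mm. Their positions in the picture had not changed after the lift.
- **Leaf:** I gripped the bow handle, swung it up along its arc, and it was steady over the last 0.5 s. The gripper position gives a leaf angle of about 0.927 rad.
- **Setting arm:** The picture estimates of its angle ranged from 0.90 to 0.94 rad, centred near 0.92. That leaves the leaf within about 0.03 rad, against a limit of 0.07.

**Checks that disagreed:**
- The handle's measured distance from the hinge came out at 112.5 mm instead of 110 mm. The gripper was under about 8 N of steady force, so there may be a small slip or an error in where I placed the hinge.
- An automatic line fit on the setting arm gave 0.90 rad, lower than the other estimates because the scale behind it interferes.
- In the final picture the whetstone was found where it started. The network reported the handpiece and canister at the gem boxes' positions instead, so it did not confirm that those two were unmoved, and the loupe was never detected. I saw no sign of touching any of the bystanders.

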